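# Weigh two canisters on a balance and feed the heavy one down the slide

### The arm

A 6-joint arm with a two-finger parallel gripper is mounted at the origin on a cart in front of the work surface, level with it; the furniture and walls round the work are solid. World frame = base frame: x ahead of the robot, y to its left, z up, the work surface at z = 0. Lengths are in m, angles in rad, forces in N, time in s.
With the tool pointing down it reaches from about 0.35 to 0.925 m from the base axis. Payload 6.4 kg.
Tool frame: the origin (TCP) lies between the finger pads; the fingertips stand arm.tip_extent ahead of it and the grasp point (between the pads) lies 3 mm ahead of it (arm.tip_extent is the distance from the TCP to the fingertips, in m); z points along the fingers, y is the line along which they close (so a half turn about z gives the same grasp; the last joint's range is limited). The gripper opens to 85 mm and grips with 20 to 120 N. Pads are 22 mm wide; open, the fingers measure 114 mm over their backs; the gripper's body (76 mm by 85 mm) begins 54 mm behind the grasp point. The pads swing forward as they close: fully open they stand 13 mm farther back than shut.
Start: joints at [-1.456, 0.245, 1.558, -0, 1.339, -0.174], TCP at [0.185, -0.623, 0.253] pointing down, gripper open.
Joint ranges: [-3.13, 3.13], [-1.02, 2.26], [0.13, 2.54], [-0.95, 4.09], [0.21, 2.88], [-2.74, 2.74]. Speed limits (rad/s): [2.57, 2.57, 3.14, 3.14, 3.14, 3.14].

### API

Orientations are given as [roll, pitch, yaw] about the fixed x, y, z axes, in that order (R = Rz(yaw) Ry(pitch) Rx(roll)).
In Python, from station import arm gives the robot as it stands.
- The arm moves only by the tool carry_out, never from a script. Its argument "motion" is a list of rows, each a list of 5 numbers: the finger opening in m, from 0 to 0.0854, then the shift along the tool's x, y, z in m, then the turn about the tool's z in units of 8 degrees (1.0 is 8 degrees). A call has 1 to 20 rows; each row shifts and turns the commanded pose from where the row before left it, along the tool's axes as they then stand; what a row does not reach is not made up. A row lasts 1/10 s, in which the tool goes at most 50 mm and 8.59 degrees, less where a joint would pass 70% of its speed; a pose out of reach is approached as far as the arm can. A call is refused whole if a number of a shift passes 0.05 or a number of a turn 1, either way. A call with a gripper value outside its range is refused whole. The fingers move at their own pace and stop on an object; "grip_force" is the grip in N (left out, the last holds). Time passes only in rows, so rows that do not move let the fingers close. It gives the time, the measured TCP pose, the force, the opening and the grip force at its end, in the units of the state.
- arm.get_state(): the state, without advancing time (a new reading comes with each control period).
- arm.camera(name): name is "scene" or "top" or "wrist"; returns (picture, depth): 384x512x3 uint8, red, green, blue; 384x512 float32, m along the optical axis (not along the pixel's ray), 0 where there is no reading.
- arm.camera_params(name): a dict with "fx", "fy", "cx", "cy" (pixels), "R" (3x3) and "t" (3): a world point X has camera coordinates R X + t. Camera axes: x right, y down, z forward; pixel columns grow to the right and rows downward; lengths in m; the calibration is good to about 2 mm. A picture is of the moment at which its call begins: read the wrist's pose just before it. camera_params takes no time and is no camera call; for the wrist camera it gives the pose at the moment of the call.
- arm.job_done(): hands the job in; it is judged then, once.
The state is a dict: "time_s": time; "joint_positions": joint angles; "dq": joint speeds; "joint_efforts": joint torques, N m; "tcp_pos": TCP position; "ee_rot": TCP orientation; "contact_force": force on the tool from outside, world axes, zero at the start; "wrist_torque": the same for the moment, N m; "opening": finger opening in m; "gripper_force": force on a finger pad.
Only numpy, scipy, OpenCV 4.12 (cv2) and the standard library are available. Lean on these libraries where they do the work, as an engineer would, in place of code of your own. Each camera call takes 0.05 s, during which the arm holds its last target. There are 200 camera calls.

### The job

One of the two identical blue canisters holds a steel insert. Stand both upright on the two pans of the pivot balance, one on each, and let go to see which side drops; then take the canister that sank and release it upright on the upper part of the sloped slide so that it slides down to rest against the stop. Leave the other canister standing on its pan, tip neither canister over and do not push the other things on the table about.

Things in the scene. Friction and masses are not known exactly. Their poses are not given: they have to be found in the camera images.
- canister_1_centre (a point): centre (half-way up, z axis up) of one of two look-alike upright canisters: blue plastic cylinder, paper band, fixed ribbed white cap; 52 mm diameter (56 over the cap's ribs), 80 mm high. One holds a steel insert (about 0.26 kg in all), the other a plastic one (about 0.07 kg); which is which differs from run to run and cannot be seen. Starts standing on the table.
- canister_2_centre (a point): centre (half-way up, z axis up) of one of two look-alike upright canisters: blue plastic cylinder, paper band, fixed ribbed white cap; 52 mm diameter (56 over the cap's ribs), 80 mm high. One holds a steel insert (about 0.26 kg in all), the other a plastic one (about 0.07 kg); which is which differs from run to run and cannot be seen. Starts standing on the table.
- balance_beam (a joint): tilt in rad of the balance's aluminium beam: 0 level, as when empty (light spring); positive: pan_right has dropped and pan_left is up; negative: pan_left has dropped; stops at -0.11 and +0.11. One canister alone tips it to the stop. It settles within a second. When the heavy canister is taken off, it tips to the other one's side.
- balance: the balance's stand, fixed on the table: grey foot 80 x 140 x 12 mm with the pivot 54 mm above the table. Origin on the table under the pivot; y runs along the level beam towards pan_left, x is the pivot's axis, z up. Between the balance and the slide stand a grey gas control box 260 mm high (centre x 0.38, y 0.03) and behind it a black computer 360 mm high: carry over or clear of them.
- pan_left (a point): centre of the inner floor of one of the balance's two round steel pans (flat floor about 68 mm across, rim 80 mm across and 8 mm above the floor). 66 mm above the table when level, 57 to 75 mm as the beam tips; 85 mm from the pivot. The pan tilts with the beam; y axis along the beam away from the other pan, z up out of the pan.
- pan_right (a point): the same point of the other pan, 170 mm from pan_left; its axes are parallel to those of pan_left, so its -y axis points away from pan_left.
- slide: slide fixed on the table: slick green floor 220 x 70 mm between aluminium rails 16 mm high, sloping 0.35 rad, a stop plate 50 mm high across its low end. Origin on the table under its middle; x level, pointing uphill (stop at -x), y across, z up. The floor is 30 mm above the table at the stop, 105 mm at the high end. A canister let go on it slides down by itself.
- slide_release (a point): on the slide's upper part: where a canister's centre is when it stands on the centre line, underside flat on the floor, 150 mm along the floor from the stop; 40 mm from the floor, square to it (so the canister's cap leans 0.35 rad towards the stop). Axes as slide (x level, uphill).
- slide_rest (a point): where a canister's centre is when it stands on the slide against the stop: 40 mm above the floor (square to it), 27 mm from the stop, on the centre line. Axes as slide.
- tip_box: blue box of pipette tips: a bystander, to be left alone. Origin at the centre of its underside.
- wash_bottle: white wash bottle with a bent red spout: a bystander, to be left alone. Origin at the centre of its underside.
- timer: cream bench timer lying on its back: a bystander, to be left alone. Origin at the centre of its underside.
- striped_roll: red and white striped roll of tape: a bystander, to be left alone. Origin at the centre of its underside.
- beaker: clear plastic beaker: a bystander, to be left alone. Origin at the centre of its underside.
Things that resemble listed ones, but are neither listed nor needed, are in the scene too. What is shaped like the part that bears canister_2_centre but orange or purple is not meant. Leave any yellow look-alike of the part that bears canister_1_centre alone.

How it is judged:
On the way, in this order (a step that is already met when the one before it is completed fails the run):
1. both canisters stand released on the balance, one on each pan, and the beam has come to rest tipped to one side (((distance between canister_1_centre and pan_left below 0.047 m and angle between each of canister_1, canister_2's own z axis and vertical below 0.25 rad and distance between canister_2_centre and pan_right below 0.047 m) or (distance between canister_1_centre and pan_right below 0.047 m and angle between each of canister_1, canister_2's own z axis and vertical below 0.25 rad and distance between canister_2_centre and pan_left below 0.047 m)) and (value of joint balance_beam above 0.06 rad or value of joint balance_beam below -0.06 rad) and velocity of joint balance_beam between -0.1 and 0.1 rad/s and contact force between the fingers and canister_1 below 0.05 N and contact force between the fingers and canister_2 below 0.05 N), for 0.2 s.
2. a canister is set on the upper part of the slide (((contact force between canister_1 and slide above 0.05 N and distance between canister_1_centre and slide_release below 0.05 m) or (contact force between canister_2 and slide above 0.05 N and distance between canister_2_centre and slide_release below 0.05 m))).
At the end, for the whole second after the job is handed in: the steel-loaded canister stands on the slide at the stop (centre within 18 mm of slide_rest, tilt under 0.5 rad, over 1.4 N on the slide); the lighter one stands on a pan (centre within 47 mm of its floor point, tilt under 0.25 rad); both at rest (((distance between canister_1_centre and slide_rest below 0.018 m and angle between canister_1's own z axis and vertical below 0.5 rad and contact force between canister_1 and slide above 1.4 N and linear speed of each of canister_1, canister_2 below 0.03 m/s and ((distance between canister_2_centre and pan_left below 0.047 m and angle between canister_2's own z axis and vertical below 0.25 rad) or (distance between canister_2_centre and pan_right below 0.047 m and angle between canister_2's own z axis and vertical below 0.25 rad))) or (distance between canister_2_centre and slide_rest below 0.018 m and angle between canister_2's own z axis and vertical below 0.5 rad and contact force between canister_2 and slide above 1.4 N and linear speed of each of canister_2, canister_1 below 0.03 m/s and ((distance between canister_1_centre and pan_left below 0.047 m and angle between canister_1's own z axis and vertical below 0.25 rad) or (distance between canister_1_centre and pan_right below 0.047 m and angle between canister_1's own z axis and vertical below 0.25 rad))))); the robot touches nothing.
It fails at once if a canister is tipped over (angle between any of canister_1, canister_2's own z axis and vertical above 0.9 rad).
It fails at once if a bystander is pushed more than 30 mm (distance of any of tip_box, wash_bottle, timer, striped_roll, beaker from where it was at the start of the episode above 0.03 m).
It also fails if it takes over 72 s, if anything falls off the work surface, if the arm or the gripper's body presses on something with over 40 N, if the wrist force passes 120 N, or if a joint passes its speed limit or range.

## Working session

There is one attempt and no reset: what is moved stays moved. The work goes in short steps, Python scripts to look and compute and a tool call to move; the robot and the scene stay as the last step left them, time stands still between calls to the robot, and variables do not carry over. Pictures are saved under pics/ and viewed, at most 10 in all, crops included, and the job is handed in when it is done.

Besides the shell and the picture viewer there is one more tool, called after "Emit:" as name([rows], argument=value, ...), one row to a line, values as JSON. carry_out: Moves the arm, as the interface text tells. Its arguments: {"type":"object","properties":{"motion":{"type":"array","items":{"type":"array","items":{"type":"number"}}},"grip_force":{"type":"number"}},"required":["motion"]}

```bash
mkdir -p pics; ls
cat > h.py <<'E'
import numpy as np, cv2
from station import arm
def grab(n,f=None):
    p=arm.camera_params(n); im,d=arm.camera(n)
    np.savez(f'pics/{n}.npz',im=im,d=d,**{k:np.array(v) for k,v in p.items()})
    if f: cv2.imwrite('pics/'+f,im[:,:,::-1])
    return im,d,p
def pts(d,p):
    v,u=np.mgrid[:d.shape[0],:d.shape[1]]
    c=np.stack([(u-p['cx'])/p['fx']*d,(v-p['cy'])/p['fy']*d,d],-1)
    return (c-np.array(p['t']))@np.array(p['R'])
def load(n):
    z=np.load(f'pics/{n}.npz'); return z['im'],z['d'],{k:z[k] for k in ('fx','fy','cx','cy','R','t')}
E
python3 - <<'E'
from h import *
a=grab('top');b=grab('scene')
cv2.imwrite('pics/a.png',cv2.resize(a[0][:,:,::-1],(800,600)));cv2.imwrite('pics/b.png',cv2.resize(b[0][:,:,::-1],(800,600)))
print(arm.get_state(), arm.tip_extent)
E
```

```text
pics
{'time_s': 0.1, 'joint_positions': array([-1.45610627e+00,  2.45766426e-01,  1.55886874e+00, -9.85495478e-06,
        1.33870915e+00, -1.74100612e-01]), 'dq': array([ 1.41720607e-05, -1.23394205e-03, -2.32370672e-03, -1.06816542e-03,
       -2.39121318e-03,  1.20351721e-03]), 'joint_efforts': array([ 4.49577237e-05, -4.30672467e+01, -3.27128291e+01, -1.01378341e-04,
        2.87028997e-03,  4.15021105e-06]), 'tcp_pos': array([ 0.18506575, -0.62262239,  0.25228885]), 'ee_rot': array([-3.13986581e+00, -2.93985378e-04,  2.88792689e-01]), 'contact_force': array([-0.01942058, -0.97053075,  0.07032309]), 'wrist_torque': array([-0.09291858,  0.02983274, -0.02587697]), 'gripper_force': 0.0, 'opening': 0.08526179084960026} 0.022
```

View pics/a.png

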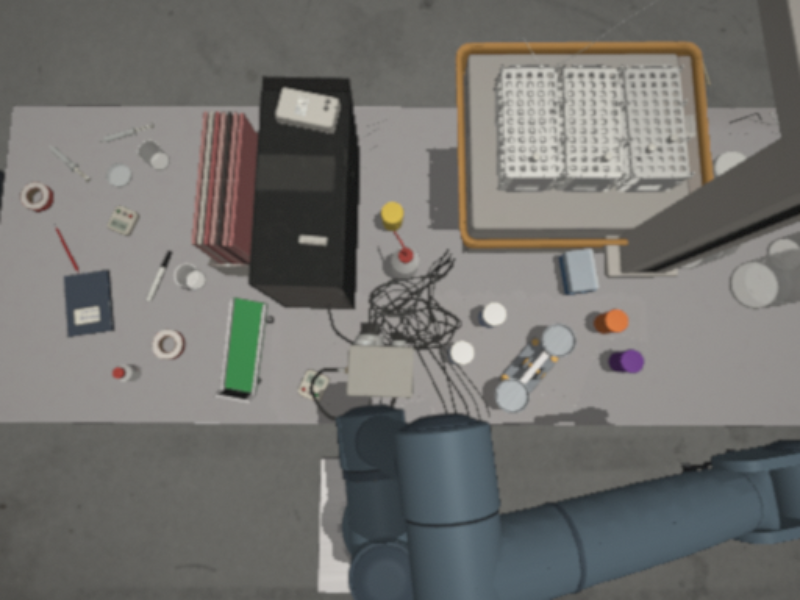

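View pics/b.png

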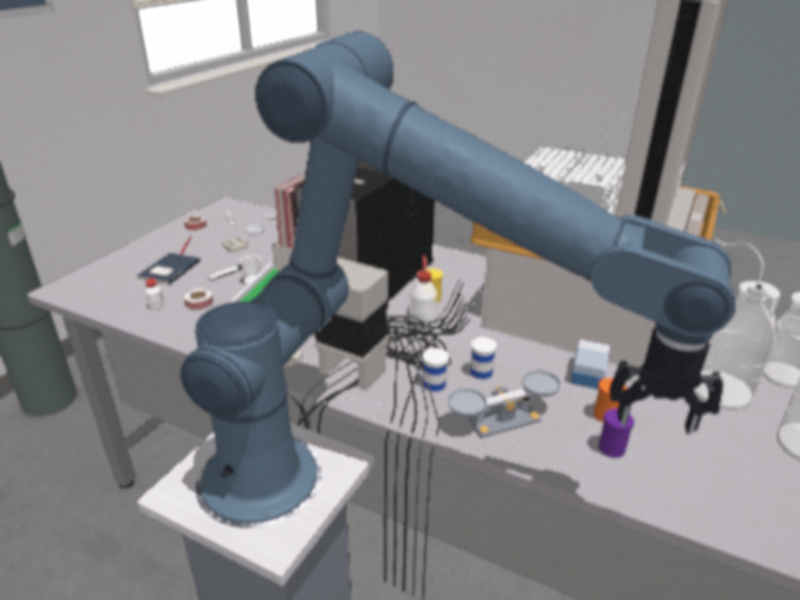

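The top view shows two blue canisters with white caps at (494,314) and (462,352). The balance pans are at (557,340) and (512,395), and the green slide is centred at about (244,346). The orange (613,321), purple (628,361) and yellow (392,215) canisters are the look-alikes and don't fit. The scene view confirms blue bodies with paper bands at (435,370) and (482,358). Next I'll measure these and enlarge the crop.

Run:
```python
from h import *
im,d,p=load('top'); P=pts(d,p)
s=.64
for n,u,v in [('c_far',494,314),('c_near',462,352),('panL?',557,340),('panR?',512,395),('box',380,370)]:
    u,v=int(u*s),int(v*s); w=P[v-12:v+13,u-12:u+13].reshape(-1,3); q=np.array([0,0,0])
    c=P[v,u]; z0=c[2]; m=abs(w[:,2]-z0)<.008
    lo,hi=w[m].min(0),w[m].max(0); print(n,c.round(4),'mid',((lo+hi)/2).round(4),'ext',(hi-lo).round(3))
# pan rims
for u,v in [(557,340),(512,395)]:
    u,v=int(u*s),int(v*s); w=P[v-16:v+17,u-16:u+17].reshape(-1,3); m=(w[:,2]>.052)&(w[:,2]<.09)
    r=cv2.minEnclosingCircle(w[m][:,:2].astype(np.float32)); print('pan',r,np.median(w[m],0).round(4))
# green
r,g,b=[im[...,i].astype(int) for i in range(3)]
m=(g>r+40)&(g>b+30); w=P[m]; 
print('green',len(w),cv2.minAreaRect(w[:,:2].astype(np.float32)),w.mean(0).round(4))
A=np.c_[w[:,:2],np.ones(len(w))]; k=np.linalg.lstsq(A,w[:,2],rcond=None)[0]; print('plane',k, np.arctan(np.hypot(*k[:2])),'uphill az',np.arctan2(k[1],k[0]))
# obstacles near slide: height map
for u,v in [(313,383),(168,345),(190,277),(405,260),(300,250),(225,220)]:
    print((u,v),P[int(v*s),int(u*s)].round(3))
cv2.imwrite('pics/c.png',np.hstack([cv2.resize(im[190:270,280:360,::-1],(400,400)),cv2.resize(load('scene')[0][210:290,260:340,::-1],(400,400))]))
```

```text
c_far [ 0.4908 -0.2478  0.0777] mid [ 0.4906 -0.2495  0.0779] ext [0.052 0.055 0.015]
c_near [ 0.3995 -0.1697  0.083 ] mid [ 0.3998 -0.1737  0.0807] ext [0.051 0.051 0.011]
panL? [ 0.4306 -0.3946  0.066 ] mid [ 0.427  -0.3946  0.066 ] ext [0.08  0.087 0.016]
panR? [ 0.3042 -0.2857  0.0662] mid [ 0.3047 -0.2899  0.0662] ext [0.085 0.083 0.016]
box [0.3572 0.0121 0.2579] mid [0.3575 0.0124 0.2565] ext [0.074 0.075 0.011]
pan ((0.4141662120819092, -0.3813817799091339), 0.061915308237075806) [ 0.4236 -0.3957  0.0662]
pan ((0.3172656297683716, -0.30380111932754517), 0.06148344278335571) [ 0.3043 -0.293   0.0662]
green 984 ((0.3830277919769287, 0.17639771103858948), (0.3893049955368042, 0.20666198432445526), 79.87358093261719) [0.4135 0.3357 0.0702]
plane [ 0.08057374 -1.60459545  0.57549983] 1.0140502503686 uphill az -1.5206241051058405
(313, 383) [0.326 0.17  0.077]
(168, 345) [ 0.418  0.541 -0.001]
(190, 277) [0.585 0.495 0.005]
(405, 260) [ 0.602 -0.039  0.142]
(300, 250) [0.573 0.159 0.353]
(225, 220) [0.649 0.32  0.293]
```

View pics/c.png

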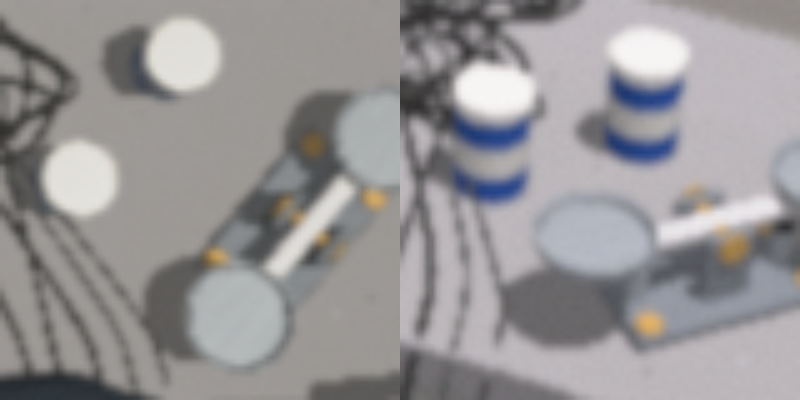

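The enlarged crop confirms both: blue body, paper band and white cap. Next I'll refit the slide and pans more robustly.

Run:
```python
from h import *
im,d,p=load('top'); P=pts(d,p)
r,g,b=[im[...,i].astype(int) for i in range(3)]
m=((g>r+40)&(g>b+30)).astype(np.uint8); m=cv2.erode(m,np.ones((3,3)))
n,l,st,_=cv2.connectedComponentsWithStats(m); m=l==1+st[1:,4].argmax(); w=P[m]; print(st[1:])
for _ in range(3):
    A=np.c_[w[:,:2],np.ones(len(w))]; k=np.linalg.lstsq(A,w[:,2],rcond=None)[0]; w=w[abs(A@k-w[:,2])<.006]
az=np.arctan2(k[1],k[0]);print(len(w),'slope',np.arctan(np.hypot(*k[:2])),'az',az)
R=cv2.minAreaRect(w[:,:2].astype(np.float32));print(R,w[:,2].min(),w[:,2].max())
c=np.array(R[0]);print('z mid',k@[*c,1])
# surroundings of slide height profile
for dx in (-.16,-.13,-.11,.09,.12,.15):
    q=c+dx*np.array([np.cos(az),np.sin(az)]); e=np.linalg.norm(P[...,:2]-q,axis=-1)<.02; print(dx,q.round(3),P[e][:,2].min().round(3),P[e][:,2].max().round(3))
# pans: rim points/all points at pan height
for g0 in [(.4265,-.396),(.3045,-.29)]:
    c=np.array(g0)
    for _ in range(5):
        e=(np.linalg.norm(P[...,:2]-c,axis=-1)<.05)&(P[...,2]>.06)&(P[...,2]<.08); q=P[e]
        # exclude beam side
        c=cv2.minEnclosingCircle(q[:,:2].astype(np.float32)); c,rr=np.array(c[0]),c[1]
    print('pan',c.round(4),rr,'median',np.median(q,0).round(4))
```

```text
[[146 192  21  58 820]]
93 slope 0.6826949964898337 az -1.2870261233741198
((0.41327083110809326, 0.3361692726612091), (0.01051167119294405, 0.19470013678073883), 79.74596405029297) 0.03356211791712877 0.10605510098175859
z mid 0.06820500211530026
-0.16 [0.368 0.49 ] -0.009 0.007
-0.13 [0.377 0.461] -0.009 0.007
-0.11 [0.382 0.442] -0.006 0.006
0.09 [0.438 0.25 ] -0.005 0.007
0.12 [0.447 0.221] -0.008 0.006
0.15 [0.455 0.192] -0.008 0.007
pan [ 0.4239 -0.3916] 0.048379164189100266 median [ 0.4302 -0.4004  0.0668]
pan [ 0.3076 -0.2932] 0.04740059748291969 median [ 0.3009 -0.2892  0.0668]
```

Run:
```python
from h import *
im,d,p=load('top'); P=pts(d,p)
r,g,b=[im[...,i].astype(int) for i in range(3)]
m=((g>r+40)&(g>b+30)).astype(np.uint8)
w=P[(m>0)&(P[...,2]<.13)&(P[...,2]>.015)]
med=np.median(w[:,:2],0); w=w[np.linalg.norm(w[:,:2]-med,axis=1)<.14]
from scipy.optimize import least_squares
f=least_squares(lambda k:w[:,:2]@k[:2]+k[2]-w[:,2],[.3,0,-.05],loss='cauchy',f_scale=.003).x
print('fit',f,np.arctan(np.hypot(*f[:2])),np.arctan2(f[1],f[0]))
e=abs(w[:,:2]@f[:2]+f[2]-w[:,2])<.005; w=w[e]; print(len(w))
R=cv2.minAreaRect(w[:,:2].astype(np.float32));print(R); az=np.deg2rad(R[2]-90 if R[1][1]>R[1][0] else R[2]);print(az)
for sgn in(1,):
    a=np.array([np.cos(az),np.sin(az)]); s=(w[:,:2]-R[0])@a
    print('s/z',[(round(float(q),3),np.median(w[abs(s-q)<.008][:,2]).round(4)) for q in (-.09,-.05,0,.05,.09)])
    t=(w[:,:2]-R[0])@[-a[1],a[0]]
    for q in (-.08,-.04,0,.04,.08): k=abs(s-q)<.012; print(q,t[k].min().round(4),t[k].max().round(4))
    # profile along the centre line of raw surface
    S=(P[...,:2]-R[0])@a; T=(P[...,:2]-R[0])@[-a[1],a[0]]
    print([(round(float(q),3),P[(abs(S-q)<.004)&(abs(T)<.02)][:,2].max().round(3)) for q in np.arange(-.15,.16,.01)])
```

```text
fit [ 0.35777056 -0.07196551 -0.05619516] 0.349919013032673 -0.19850099088344508
939
((0.41161856055259705, 0.33647772669792175), (0.06407869607210159, 0.20666198432445526), 79.87358093261719)
-0.17673935416256362
s/z [(-0.09, np.float64(0.0343)), (-0.05, np.float64(0.0487)), (0.0, np.float64(0.0667)), (0.05, np.float64(0.0853)), (0.09, np.float64(0.0995))]
-0.08 -0.0305 0.0318
-0.04 -0.0315 0.0308
0 -0.0299 0.032
0.04 -0.032 0.032
0.08 -0.031 0.0312Traceback (most recent call last):
  File "<stdin>", line 19, in <module>
    return umr_maximum(a, axis, None, out, keepdims, initial, where)
ValueError: zero-size array to reduction operation maximum which has no identity
```

Slide: the slope is 0.35 rad as specified, the middle is at about (0.413, 0.336), and uphill azimuth is about -0.18. Now I'll move the gripper over the canisters, with the finger line at right angles to the beam.

Emit:
carry_out([
  [0.085, 0, 0, 0, 0.9],
  [0.085, 0, 0, 0, 0.9],
  [0.085, 0, 0, 0, 0.9],
  [0.085, 0, 0, 0, 0.9],
  [0.085, 0, 0, 0, 0.9],
  [0.085, 0, 0, 0, 0.9],
  [0.085, 0, 0, 0, 0.9],
  [0.085, 0, 0, 0, 0.9],
  [0.085, -0.004, -0.042, -0.005, 0],
  [0.085, -0.004, -0.042, -0.005, 0],
  [0.085, -0.004, -0.042, -0.005, 0],
  [0.085, -0.004, -0.042, -0.005, 0],
  [0.085, -0.004, -0.042, -0.005, 0],
  [0.085, -0.004, -0.042, -0.005, 0],
  [0.085, -0.004, -0.042, -0.005, 0],
  [0.085, -0.004, -0.042, -0.005, 0],
  [0.085, -0.004, -0.042, -0.005, 0],
  [0.085, -0.004, -0.042, -0.005, 0],
  [0.085, 0, 0, 0, 0],
  [0.085, 0, 0, 0, 0],
], grip_force=25)

```text
time_s: 2.1
tcp_pos: [0.431, -0.2794, 0.303]
ee_rot: [3.141, 0.0, -0.715]
contact_force: [-0.1, 0.4, -0.0]
opening: 0.0851
gripper_force: 0.0
```

Run:
```python
from h import *
im,d,p=grab('wrist','w1.png'); s=arm.get_state(); print(s['tcp_pos'],s['ee_rot'],s['time_s'])
C=-np.array(p['R']).T@np.array(p['t']);print('cam',C.round(3))
P=pts(d,p); print('view', [P[v,u].round(3) for v,u in((5,5),(5,505),(378,5),(378,505),(192,256))])
def proj(X): c=np.array(p['R'])@X+np.array(p['t']); return (p['fx']*c[0]/c[2]+p['cx'],p['fy']*c[1]/c[2]+p['cy'])
for n,X in dict(far=(.4906,-.2495,.08),near=(.4,-.1735,.08),A=(.4265,-.396,.066),B=(.3045,-.29,.066)).items(): print(n,np.round(proj(np.array(X))))
```

```text
[ 0.43055116 -0.28011412  0.30285409] [ 3.14123672e+00  6.95671988e-04 -7.16208273e-01] 2.15
cam [ 0.482 -0.324  0.424]
view [array([ 0.607, -0.263,  0.266]), array([ 0.373, -0.675, -0.   ]), array([ 0.476, -0.241,  0.374]), array([ 0.399, -0.329,  0.373]), array([ 0.395, -0.246, -0.001])]
far [208. 152.]
near [213. 238.]
A [329. 113.]
B [321. 231.]
```

View pics/w1.png

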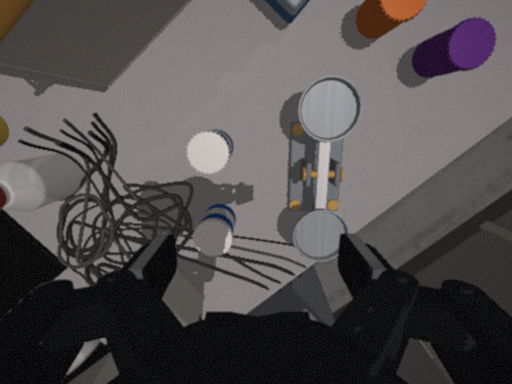

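The wrist view shows the far canister cap at (208,152), the near cap at (213,238), pans at (329,110) and (320,233), and cables close to the near canister. Now a precise measurement.

Run:
```python
from h import *
from scipy.optimize import least_squares
im,d,p=load('wrist'); P=pts(d,p)
def circ(q,c0,r):
    # rim: outermost point per azimuth
    v=q-c0; a=np.arctan2(v[:,1],v[:,0]); R=np.hypot(*v.T); b=((a+np.pi)/(2*np.pi)*36).astype(int)%36
    o=np.array([q[b==i][R[b==i].argmax()] for i in range(36) if (b==i).any()])
    f=least_squares(lambda k:np.hypot(o[:,0]-k[0],o[:,1]-k[1])-k[2],[*c0,r],loss='soft_l1',f_scale=.002).x; return f
for n,c0,zl,zh,r,rm in [('far',(.4906,-.2495),.072,.088,.028,.04),('near',(.4,-.1735),.072,.088,.028,.04),('A',(.4265,-.396),.06,.082,.04,.046),('B',(.3045,-.29),.06,.082,.04,.046)]:
    c=np.array(c0)
    for _ in range(4):
        e=(np.linalg.norm(P[...,:2]-c,axis=-1)<rm)&(P[...,2]>zl)&(P[...,2]<zh); q=P[e]; f=circ(q[:,:2],c,r); c=f[:2]
    print(n,f.round(4),'medz',np.median(q[:,2]).round(4),len(q))
# cable heights near the near canister along finger axis
u=np.array([.656,.755])
for s in (.045,.057,-.045,-.057):
    for c in ((.4,-.1735),(.4906,-.2495)):
        e=np.linalg.norm(P[...,:2]-(np.array(c)+s*u),axis=-1)<.018; print(s,c,P[e][:,2].max().round(3) if e.any() else None)
imt,dt,pt=load('top');T=pts(dt,pt)
for ang in np.arange(0,180,20):
    u=np.array([np.cos(np.deg2rad(ang)),np.sin(np.deg2rad(ang))]); print(ang,[T[np.linalg.norm(T[...,:2]-(np.array((.4,-.1735))+s*u),axis=-1)<.015][:,2].max().round(3) for s in(.05,-.05)],end=' ')
# computer front edge
e=(T[...,2]>.33)&(T[...,1]>-.1)&(T[...,1]<.3)&(T[...,0]>.4); print('\ncomp',T[e].min(0),T[e].max(0))
```

```text
far [ 0.4911 -0.2483  0.0271] medz 0.0801 1449
near [ 0.4016 -0.1722  0.0272] medz 0.0801 1179
A [ 0.4311 -0.3976  0.0395] medz 0.0664 3382
B [ 0.3042 -0.2858  0.0391] medz 0.0665 2185
0.045 (0.4, -0.1735) 0.081
0.045 (0.4906, -0.2495) 0.08
0.057 (0.4, -0.1735) 0.049
0.057 (0.4906, -0.2495) 0.003
-0.045 (0.4, -0.1735) 0.003
-0.045 (0.4906, -0.2495) 0.385
-0.057 (0.4, -0.1735) 0.002
-0.057 (0.4906, -0.2495) 0.385
0 [np.float64(0.044), np.float64(0.031)] 20 [np.float64(0.051), np.float64(0.022)] 40 [np.float64(0.047), np.float64(0.007)] 60 [np.float64(0.045), np.float64(0.006)] 80 [np.float64(0.043), np.float64(0.005)] 100 [np.float64(0.03), np.float64(0.005)] 120 [np.float64(0.032), np.float64(0.005)] 140 [np.float64(0.032), np.float64(0.005)] 160 [np.float64(0.031), np.float64(0.005)] 
comp [0.50617446 0.07203404 0.33011477] [0.92263064 0.25323391 0.38259638]
```

Positions agree with the given sizes: the pans are 0.169 m apart and the caps are at z 0.080. I'll grasp the far canister.

Emit:
carry_out([
  [0.085, 0.0062, -0.016, 0, 0],
  [0.085, 0.0062, -0.016, 0, 0],
  [0.085, 0.0062, -0.016, 0, 0],
  [0.085, 0.0062, -0.016, 0, 0],
  [0.085, 0, 0, 0.04, 0],
  [0.085, 0, 0, 0.04, 0],
  [0.085, 0, 0, 0.04, 0],
  [0.085, 0, 0, 0.04, 0],
  [0.085, 0, 0, 0.035, 0],
  [0.085, 0, 0, 0.03, 0],
  [0.085, 0, 0, 0.03, 0],
  [0.085, 0, 0, 0, 0],
  [0.04, 0, 0, 0, 0],
  [0.04, 0, 0, 0, 0],
  [0.04, 0, 0, 0, 0],
  [0.04, 0, 0, 0, 0],
  [0.04, 0, 0, 0, 0],
  [0.04, 0, 0, 0, 0],
  [0.04, 0, 0, 0, 0],
], grip_force=25)

```text
time_s: 4.05
tcp_pos: [0.4927, -0.2496, 0.0505]
ee_rot: [3.141, -0.004, -0.716]
contact_force: [-3.3, -2.0, 6.8]
opening: 0.0516
gripper_force: 25.6
```

Emit:
carry_out([
  [0.04, 0, 0, -0.02, 0],
  [0.04, 0, 0, -0.04, 0],
  [0.04, 0, 0, -0.04, 0],
  [0.04, 0.0052, 0.0152, 0, 0],
  [0.04, 0.0053, 0.0152, 0, 0],
  [0.04, 0.0053, 0.0152, 0, 0],
  [0.04, 0.0053, 0.0152, 0, 0],
  [0.04, 0.0053, 0.0152, 0, 0],
  [0.04, 0.0053, 0.0152, 0, 0],
  [0.04, 0.0053, 0.0152, 0, 0],
  [0.04, 0.0053, 0.0152, 0, 0],
  [0.04, 0.0053, 0.0152, 0, 0],
  [0.04, 0.0053, 0.0152, 0, 0],
  [0.04, 0, 0, 0, 0],
  [0.04, 0, 0, 0, 0],
])

```text
time_s: 5.55
tcp_pos: [0.4315, -0.3977, 0.1482]
ee_rot: [-3.141, 0.0, -0.717]
contact_force: [0.0, 0.1, -2.1]
opening: 0.0513
gripper_force: 28.3
```

Run:
```python
from h import *
im,d,p=grab('wrist','w2.png'); s=arm.get_state(); print(s['tcp_pos'],s['ee_rot'],s['contact_force'],s['opening'])
P=pts(d,p)
e=(P[...,2]>s['tcp_pos'][2]+.015)&(P[...,2]<s['tcp_pos'][2]+.05)&(im.min(-1)>130)&(np.linalg.norm(P[...,:2]-s['tcp_pos'][:2],axis=-1)<.05)
q=P[e];print(len(q),np.median(q,0),q.min(0),q.max(0))
```

```text
[ 0.43160243 -0.3972343   0.1481618 ] [-3.14119945e+00  4.51403232e-04 -7.16480241e-01] [ 0.12822332  0.13360884 -2.09020699] 0.05133331571054999
994 [ 0.44077285 -0.41660818  0.17754811] [ 0.42870591 -0.42422291  0.17273787] [ 0.45507324 -0.40847368  0.17952   ]
```

View pics/w2.png

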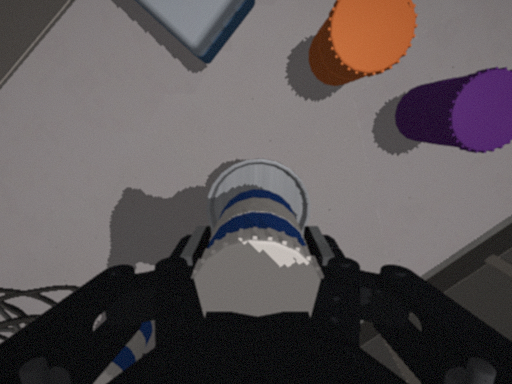

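The canister is held upright and centred over the far pan, with the cap at z about 0.1775, so its bottom is at 0.0975. The measured weight of about 2.1 N hints that this is the steel one. I'll set it down and release.

Emit:
carry_out([
  [0.04, 0, 0, 0.012, 0],
  [0.04, 0, 0, 0.01, 0],
  [0.04, 0, 0, 0.006, 0],
  [0.04, 0, 0, 0.004, 0],
  [0.04, 0, 0, 0.003, 0],
  [0.04, 0, 0, 0.003, 0],
  [0.04, 0, 0, 0, 0],
  [0.04, 0, 0, 0, 0],
], grip_force=20)

```text
time_s: 6.4
tcp_pos: [0.4317, -0.3977, 0.1105]
ee_rot: [3.141, -0.001, -0.716]
contact_force: [0.6, -0.1, -3.1]
opening: 0.0513
gripper_force: 28.3
```

Emit:
carry_out([
  [0.04, 0, 0, 0.002, 0],
  [0.04, 0, 0, 0.001, 0],
  [0.056, 0, 0, 0, 0],
  [0.06, 0, 0, 0, 0],
  [0.064, 0, 0, 0, 0],
  [0.068, 0, 0, 0, 0],
  [0.072, 0, 0, 0, 0],
  [0.078, 0, 0, 0, 0],
  [0.085, 0, 0, 0, 0],
  [0.085, 0, 0, 0, 0],
  [0.085, 0, 0, 0, 0],
])

```text
time_s: 7.5
tcp_pos: [0.4316, -0.3975, 0.1073]
ee_rot: [3.142, 0.0, -0.717]
contact_force: [0.2, 0.4, -0.4]
opening: 0.085
gripper_force: 0.0
```

Run:
```python
from h import *
im,d,p=grab('wrist','w3.png'); s=arm.get_state(); print(s['tcp_pos'],s['contact_force'],s['opening'])
P=pts(d,p)
e=(P[...,2]>.125)&(P[...,2]<.16)&(im.min(-1)>130)&(np.linalg.norm(P[...,:2]-s['tcp_pos'][:2],axis=-1)<.06)
q=P[e];print(len(q),np.median(q,0)); 
if len(q)>50:
    k=np.linalg.lstsq(np.c_[q[:,:2],np.ones(len(q))],q[:,2],rcond=None)[0]; print('tilt',np.arctan(np.hypot(*k[:2])),np.arctan2(-k[1],-k[0]))
```

```text
[ 0.43159854 -0.3974705   0.10726532] [ 0.20857535 -0.27737466 -0.35071538] 0.08462160624106103
3286 [ 0.44441528 -0.41823234  0.13468536]
tilt 0.12734876287924035 -0.7877347580960312
```

It stands on the dropped pan, tilted about 0.12 rad as expected. Next is the near canister, with a finger line that avoids the cables.

Emit:
carry_out([
  [0.085, 0, 0, -0.02, 0],
  [0.085, 0, 0, -0.04, 0],
  [0.085, 0, 0, -0.05, 0],
  [0.085, 0, 0, -0.05, 0],
  [0.085, 0, 0, -0.04, 0],
  [0.085, 0, 0, 0, -0.89],
  [0.085, 0, 0, 0, -0.89],
  [0.085, 0, 0, 0, -0.89],
  [0.085, 0, 0, 0, -0.89],
  [0.085, 0, 0, 0, -0.89],
  [0.085, 0, 0, 0, -0.89],
  [0.085, 0, 0, 0, -0.89],
  [0.085, 0, 0, 0, -0.89],
  [0.085, 0, 0, 0, -0.89],
  [0.085, 0, 0, 0, -0.89],
  [0.085, 0, 0, 0, 0],
])

```text
time_s: 9.15
tcp_pos: [0.4316, -0.3974, 0.3072]
ee_rot: [-3.141, 0.0, 0.526]
contact_force: [-0.7, 0.1, -0.4]
opening: 0.085
gripper_force: 0.0
```

Emit:
carry_out([
  [0.085, 0.0143, -0.0351, 0, 0],
  [0.085, 0.0143, -0.0351, 0, 0],
  [0.085, 0.0143, -0.0351, 0, 0],
  [0.085, 0.0143, -0.0351, 0, 0],
  [0.085, 0.0143, -0.0351, 0, 0],
  [0.085, 0.0143, -0.0351, 0, 0],
  [0.085, 0, 0, 0.04, 0],
  [0.085, 0, 0, 0.04, 0],
  [0.085, 0, 0, 0.04, 0],
  [0.085, 0, 0, 0.03, 0],
  [0.085, 0, 0, 0, 0],
  [0.085, 0, 0, 0, 0],
])

```text
time_s: 10.35
tcp_pos: [0.4002, -0.1725, 0.1579]
ee_rot: [3.142, -0.0, 0.525]
contact_force: [0.3, -0.5, -0.2]
opening: 0.0851
gripper_force: 0.0
```

Run:
```python
from h import *
im,d,p=grab('wrist','w4.png'); s=arm.get_state(); print(s['tcp_pos'],s['ee_rot'],s['contact_force'])
P=pts(d,p)
e=(P[...,2]>.072)&(P[...,2]<.088)&(im.min(-1)>130)&(np.linalg.norm(P[...,:2]-[.4016,-.1722],axis=-1)<.05)
q=P[e];print(len(q),np.median(q,0),q.min(0),q.max(0)); y=s['ee_rot'][2]; D=np.array([.4016,-.1722])-s['tcp_pos'][:2]
print('fix tool',D@[np.cos(y),np.sin(y)],D@[np.sin(y),-np.cos(y)])
```

```text
[ 0.40094506 -0.17303093  0.15906618] [ 3.13908010e+00 -1.01376309e-03  5.24981468e-01] [-0.14350614 -0.00569569  1.52211295]
2228 [ 0.3951272  -0.17728086  0.08010827] [ 0.37333048 -0.1990824   0.07328055] [ 0.42788429 -0.14733388  0.08218942]
fix tool 0.0009832070829373853 -0.00039077884963959326
```

View pics/w4.png

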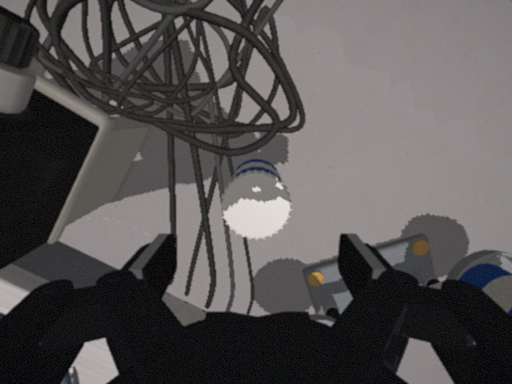

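The canister cap is at (257,205), centred between the fingers, and only low cables lie under the left finger. I'll descend, grip and lift.

Emit:
carry_out([
  [0.085, 0, 0, 0.03, 0],
  [0.085, 0, 0, 0.03, 0],
  [0.085, 0, 0, 0.024, 0],
  [0.085, 0, 0, 0.02, 0],
  [0.085, 0, 0, 0, 0],
  [0.04, 0, 0, 0, 0],
  [0.04, 0, 0, 0, 0],
  [0.04, 0, 0, 0, 0],
  [0.04, 0, 0, 0, 0],
  [0.04, 0, 0, 0, 0],
  [0.04, 0, 0, 0, 0],
  [0.04, 0, 0, 0, 0],
], grip_force=25)

```text
time_s: 11.6
tcp_pos: [0.4014, -0.1732, 0.0553]
ee_rot: [3.138, -0.001, 0.526]
contact_force: [-0.7, 1.9, 6.1]
opening: 0.0527
gripper_force: 25.0
```

Emit:
carry_out([
  [0.04, 0, 0, -0.02, 0],
  [0.04, 0, 0, -0.04, 0],
  [0.04, 0, 0, -0.04, 0],
  [0.04, 0, 0, -0.03, 0],
  [0.04, 0, 0, 0, 0.89],
  [0.04, 0, 0, 0, 0.89],
  [0.04, 0, 0, 0, 0.89],
  [0.04, 0, 0, 0, 0.89],
  [0.04, 0, 0, 0, 0.89],
  [0.04, 0, 0, 0, 0.89],
  [0.04, 0, 0, 0, 0.89],
  [0.04, 0, 0, 0, 0.89],
  [0.04, 0, 0, 0, 0.89],
  [0.04, 0, 0, 0, 0.89],
  [0.04, 0, 0, 0, 0],
  [0.04, 0, 0, 0, 0],
])

```text
time_s: 13.2
tcp_pos: [0.4002, -0.1724, 0.1839]
ee_rot: [-3.142, -0.001, -0.714]
contact_force: [-0.5, 0.0, -1.4]
opening: 0.0524
gripper_force: 26.6
```

Emit:
carry_out([
  [0.04, 0.0007, 0.0297, 0, 0],
  [0.04, 0.0007, 0.0297, 0, 0],
  [0.04, 0.0007, 0.0297, 0, 0],
  [0.04, 0.0008, 0.0298, 0, 0],
  [0.04, 0.0008, 0.0298, 0, 0],
  [0.04, 0, 0, 0, 0],
  [0.04, 0, 0, 0.015, 0],
  [0.04, 0, 0, 0.015, 0],
  [0.04, 0, 0, 0.01, 0],
  [0.04, 0, 0, 0, 0],
  [0.04, 0, 0, 0, 0],
])

```text
time_s: 14.3
tcp_pos: [0.3054, -0.2868, 0.1436]
ee_rot: [-3.142, -0.0, -0.716]
contact_force: [-0.3, 0.4, -0.7]
opening: 0.0526
gripper_force: 26.8
```

Run:
```python
from h import *
im,d,p=grab('wrist'); im2,_,_=grab('scene'); s=arm.get_state(); print(s['tcp_pos'],s['ee_rot'],s['contact_force'])
cv2.imwrite('pics/w5.png',np.hstack([im[:,:,::-1][100:384,100:420],cv2.resize(im2[200:320,230:390,::-1],(379,284))]))
```

```text
[ 0.30559779 -0.2872045   0.14409838] [ 3.14114916e+00 -1.38006787e-03 -7.15801151e-01] [-0.3468968  -0.05251329 -0.72835391]
```

View pics/w5.png

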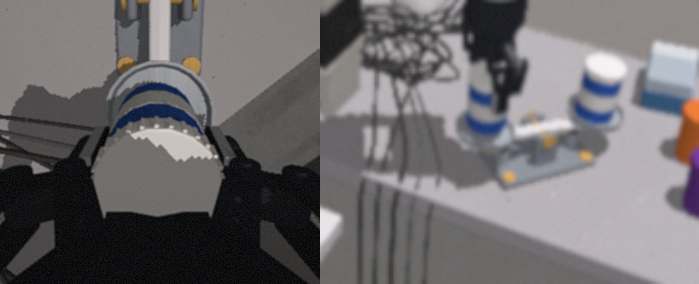

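The second canister is centred over the raised near pan, at (158,90) in the left half, and the first stands on the sunken far pan, at (600,90) in the right half. I'll lower this one 15 mm and release.

Emit:
carry_out([
  [0.04, 0, 0, 0.006, 0],
  [0.04, 0, 0, 0.004, 0],
  [0.04, 0, 0, 0.003, 0],
  [0.04, 0, 0, 0.002, 0],
  [0.04, 0, 0, 0, 0],
  [0.056, 0, 0, 0, 0],
  [0.06, 0, 0, 0, 0],
  [0.064, 0, 0, 0, 0],
  [0.068, 0, 0, 0, 0],
  [0.072, 0, 0, 0, 0],
  [0.078, 0, 0, 0, 0],
  [0.085, 0, 0, 0, 0],
  [0.085, 0, 0, 0, 0],
  [0.085, 0, 0, 0, 0],
  [0.085, 0, 0, 0, 0],
  [0.085, 0, 0, 0, 0],
], grip_force=20)

```text
time_s: 16.0
tcp_pos: [0.3052, -0.2869, 0.1283]
ee_rot: [-3.142, -0.0, -0.716]
contact_force: [-0.7, -0.6, -0.1]
opening: 0.0852
gripper_force: 0.0
```

Emit:
carry_out([
  [0.085, 0, 0, -0.02, 0],
  [0.085, 0, 0, -0.04, 0],
  [0.085, 0, 0, -0.05, 0],
  [0.085, 0, 0, -0.05, 0],
  [0.085, 0, 0, 0, 0],
  [0.085, 0, 0, 0, 0],
  [0.085, 0, 0, 0, 0],
  [0.085, 0, 0, 0, 0],
])

```text
time_s: 16.8
tcp_pos: [0.3047, -0.2861, 0.2863]
ee_rot: [-3.14, 0.004, -0.717]
contact_force: [-1.1, -0.5, -0.4]
opening: 0.0851
gripper_force: 0.0
```

Run:
```python
from h import *
im,d,p=grab('wrist','w6.png'); s=arm.get_state(); print(s['tcp_pos'],s['ee_rot'],s['contact_force'])
P=pts(d,p)
for c in ((.4311,-.3976),(.3042,-.2858)):
    e=(P[...,2]>.12)&(P[...,2]<.165)&(im.min(-1)>110)&(np.linalg.norm(P[...,:2]-c,axis=-1)<.05)
    q=P[e];print(len(q),np.median(q,0).round(4),'mid',((q.min(0)+q.max(0))/2).round(4),'ext',(q.max(0)-q.min(0)).round(4))
    k=np.linalg.lstsq(np.c_[q[:,:2],np.ones(len(q))],q[:,2],rcond=None)[0]; print('tilt',np.arctan(np.hypot(*k[:2])),np.arctan2(-k[1],-k[0]))
```

```text
[ 0.30474072 -0.2861929   0.286463  ] [-3.14049101  0.00331713 -0.71658924] [0.79232383 0.85440814 0.26280736]
920 [ 0.4221 -0.3896  0.1382] mid [ 0.4277 -0.3936  0.1351] ext [0.0375 0.0393 0.0121]
tilt 0.0776450670013599 -0.8717154893820462
2450 [ 0.3143 -0.2932  0.1547] mid [ 0.3138 -0.2921  0.1518] ext [0.0546 0.0549 0.0148]
tilt 0.11117553044924564 -0.7367619870440572
```

View pics/w6.png

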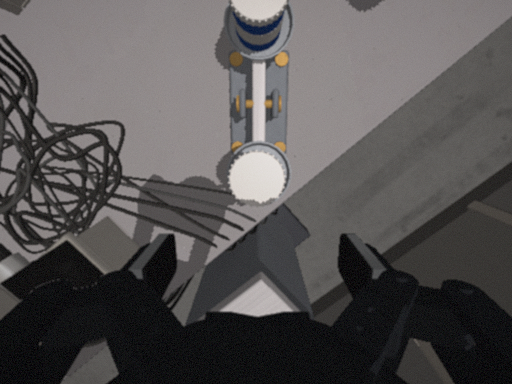

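The far pan sank (its cap is at z about 0.138, the other's at 0.155), so the far canister is the steel one. I'll turn the wrist half a turn while empty, so the canister's small lean ends up pointing downhill on the slide, then go above it.

Emit:
carry_out([
  [0.085, 0, 0, 0, -0.9],
  [0.085, 0, 0, 0, -0.9],
  [0.085, 0, 0, 0, -0.9],
  [0.085, 0, 0, 0, -0.9],
  [0.085, 0, 0, 0, -0.9],
  [0.085, 0, 0, 0, -0.9],
  [0.085, 0, 0, 0, -0.9],
  [0.085, 0, 0, 0, -0.9],
  [0.085, 0, 0, 0, -0.9],
  [0.085, 0, 0, 0, -0.9],
  [0.085, 0, 0, 0, -0.9],
  [0.085, 0, 0, 0, -0.9],
  [0.085, 0, 0, 0, -0.9],
  [0.085, 0, 0, 0, -0.9],
  [0.085, 0, 0, 0, -0.9],
  [0.085, 0, 0, 0, -0.9],
  [0.085, 0, 0, 0, -0.9],
  [0.085, 0, 0, 0, -0.9],
  [0.085, 0, 0, 0, -0.9],
  [0.085, 0, 0, 0, -0.9],
])

```text
time_s: 18.85
tcp_pos: [0.3049, -0.2865, 0.287]
ee_rot: [-3.141, -0.002, 1.802]
contact_force: [-0.5, -0.5, 0.2]
opening: 0.085
gripper_force: 0.0
```

Emit:
carry_out([
  [0.085, 0, 0, 0, -0.9],
  [0.085, 0, 0, 0, -0.9],
  [0.085, 0, 0, 0, -0.9],
  [0.085, 0, 0, 0, -0.9],
  [0.085, 0, 0, 0, -0.9],
  [0.085, -0.0288, 0, 0, 0],
  [0.085, -0.0288, 0, 0, 0],
  [0.085, -0.0288, 0, 0, 0],
  [0.085, -0.0288, 0, 0, 0],
  [0.085, -0.0288, 0, 0, 0],
  [0.085, -0.0288, 0, 0, 0],
  [0.085, 0, 0, 0, 0],
  [0.085, 0, 0, 0, 0],
])

```text
time_s: 20.15
tcp_pos: [0.4352, -0.4, 0.2866]
ee_rot: [3.141, -0.003, 2.425]
contact_force: [-0.9, 0.6, 0.3]
opening: 0.0847
gripper_force: 0.0
```

Run:
```python
from h import *
im,d,p=grab('wrist','w7.png'); s=arm.get_state(); print(s['tcp_pos'],s['ee_rot'],s['joint_positions'][5])
P=pts(d,p)
e=(P[...,2]>.125)&(P[...,2]<.15)&(im.min(-1)>110)&(np.linalg.norm(P[...,:2]-(.435,-.401),axis=-1)<.05)
q=P[e];print(len(q),np.median(q,0).round(4),'mid',((q.min(0)+q.max(0))/2).round(4),'ext',(q.max(0)-q.min(0)).round(4))
k=np.linalg.lstsq(np.c_[q[:,:2],np.ones(len(q))],q[:,2],rcond=None)[0]; print('tilt',np.arctan(np.hypot(*k[:2])),np.arctan2(-k[1],-k[0]))
m=(q.min(0)+q.max(0))/2; D=m[:2]+np.array([-.0042,.0038])-s['tcp_pos'][:2]; y=s['ee_rot'][2]
print('centre fix tool',D@[np.cos(y),np.sin(y)],D@[np.sin(y),-np.cos(y)])
```

```text
[ 0.43496089 -0.39974004  0.28709317] [ 3.14111523e+00 -2.41469578e-03  2.42510510e+00] -1.7892809422205909
1649 [ 0.4385 -0.4046  0.1361] mid [ 0.4359 -0.4022  0.1341] ext [0.0532 0.0528 0.0125]
tilt 0.1115346800750668 -0.7270505213109659
centre fix tool 0.0033202243583996846 -0.0011479386461167506
```

Emit:
carry_out([
  [0.085, 0.002, -0.001, 0.04, 0],
  [0.085, 0, 0, 0.04, 0],
  [0.085, 0, 0, 0.04, 0],
  [0.085, 0, 0, 0.03, 0],
  [0.085, 0, 0, 0.02, 0],
  [0.085, 0, 0, 0.01, 0],
  [0.085, 0, 0, 0, 0],
  [0.04, 0, 0, 0, 0],
  [0.04, 0, 0, 0, 0],
  [0.04, 0, 0, 0, 0],
  [0.04, 0, 0, 0, 0],
  [0.04, 0, 0, 0, 0],
  [0.04, 0, 0, 0, 0],
  [0.04, 0, 0, 0, 0],
], grip_force=25)

```text
time_s: 21.6
tcp_pos: [0.4342, -0.4007, 0.1102]
ee_rot: [-3.141, 0.003, 2.425]
contact_force: [-0.2, 1.7, 6.0]
opening: 0.0522
gripper_force: 25.6
```

Emit:
carry_out([
  [0.04, 0, 0, -0.005, 0],
  [0.04, 0, 0, -0.01, 0],
  [0.04, 0, 0, -0.015, 0],
  [0.04, 0, 0, -0.03, 0],
  [0.04, 0, 0, -0.04, 0],
  [0.04, 0, 0, -0.045, 0],
  [0.04, 0, 0, -0.045, 0],
  [0.04, 0, 0, -0.045, -0.77],
  [0.04, 0, 0, -0.045, -0.77],
  [0.04, 0, 0, -0.045, -0.77],
  [0.04, 0, 0, -0.035, -0.77],
  [0.04, 0, 0, -0.01, -0.77],
  [0.04, 0, 0, 0, 0],
  [0.04, 0, 0, 0, 0],
], grip_force=30)

```text
time_s: 23.0
tcp_pos: [0.433, -0.3994, 0.4778]
ee_rot: [3.141, -0.001, 2.96]
contact_force: [0.2, -0.0, -2.5]
opening: 0.0514
gripper_force: 32.0
```

Weight is 2.5 N, so this is the steel one. I'll carry it over the box.

Emit:
carry_out([
  [0.04, 0.003, 0.018, 0, 0],
  [0.04, 0.0064, 0.037, 0, 0],
  [0.04, 0.0064, 0.037, 0, 0],
  [0.04, 0.0064, 0.037, 0, 0],
  [0.04, 0.0064, 0.037, 0, 0],
  [0.04, 0.0064, 0.037, 0, 0],
  [0.04, 0.0064, 0.037, 0, 0],
  [0.04, 0.0064, 0.037, 0, 0],
  [0.04, 0.0064, 0.037, 0, 0],
  [0.04, 0.0064, 0.037, 0, 0],
  [0.04, 0.0064, 0.037, 0, 0],
  [0.04, 0.0064, 0.037, 0, 0],
  [0.04, 0.0064, 0.037, 0, 0],
  [0.04, 0.0064, 0.037, 0, 0],
  [0.04, 0.0064, 0.037, 0, 0],
  [0.04, 0.0064, 0.037, 0, 0],
  [0.04, 0.0064, 0.037, 0, 0],
  [0.04, 0.0064, 0.037, 0, 0],
  [0.04, 0.0064, 0.037, 0, 0],
  [0.04, 0.0064, 0.037, 0, 0],
])

```text
time_s: 25.0
tcp_pos: [0.4374, 0.3336, 0.4768]
ee_rot: [-3.14, -0.002, 2.962]
contact_force: [1.0, 0.1, -1.0]
opening: 0.0518
gripper_force: 32.7
```

Run:
```python
from h import *
from scipy.optimize import least_squares
im,d,p=grab('wrist'); im2,_,_=grab('scene'); s=arm.get_state(); print(s['tcp_pos'],s['ee_rot'],s['joint_positions'],s['contact_force'])
cv2.imwrite('pics/w8.png',np.hstack([cv2.resize(im[:,:,::-1],(400,300)),cv2.resize(im2[:,:,::-1],(400,300))]))
P=pts(d,p)
r,g,b=[im[...,i].astype(int) for i in range(3)]
m=(g>r+40)&(g>b+30)&(P[...,2]<.13)&(P[...,2]>.015); w=P[m]; print(len(w))
if len(w)>300:
    f=least_squares(lambda k:w[:,:2]@k[:2]+k[2]-w[:,2],[.36,-.07,-.056],loss='cauchy',f_scale=.003).x
    print('fit',f,np.arctan(np.hypot(*f[:2])),'az',np.arctan2(f[1],f[0]))
    a=np.array([np.cos(-.18),np.sin(-.18)]);n=np.array([-a[1],a[0]]);c0=np.array([.4116,.3365])
    S=(w[:,:2]-c0)@a;T=(w[:,:2]-c0)@n; print('S',S.min(),S.max())
    for q in np.arange(-.1,.11,.025):
        k=abs(S-q)<.01
        if k.sum()>20: print(q.round(3),np.percentile(T[k],[1,99]).round(4),np.median(w[k][:,2]).round(4))
# held canister's cap
y=s['ee_rot'][2]; X=np.array([np.cos(y),np.sin(y)])
e=(P[...,2]>s['tcp_pos'][2]+.01)&(P[...,2]<s['tcp_pos'][2]+.05)&(im.min(-1)>110)&(np.linalg.norm(P[...,:2]-s['tcp_pos'][:2],axis=-1)<.05)
q=P[e]; k=np.linalg.lstsq(np.c_[q[:,:2],np.ones(len(q))],q[:,2],rcond=None)[0]; print('cap',len(q),np.median(q,0),'slope along toolx',k[:2]@X, 'max toolx',((q[:,:2]-s['tcp_pos'][:2])@X).max())
```

```text
[0.43702757 0.3352271  0.47585505] [-3.14025586 -0.00427894  2.96671946] [ 4.47839421e-01 -7.71083078e-02  1.50409594e+00  1.42536520e-03
  1.71886033e+00 -9.47879294e-01] [-0.53529323 -0.89461573 -2.86421179]
3084
fit [ 0.35872531 -0.06427639 -0.05898627] 0.34947913699247446 az -0.17729854003270826
S -0.10083317165984826 0.2751335588997216
-0.1 [-0.0342  0.0322] 0.0321
-0.075 [-0.0341  0.0314] 0.0397
-0.05 [-0.0338  0.0321] 0.049
-0.025 [-0.0337  0.032 ] 0.0578
-0.0 [-0.0335  0.0319] 0.0673
0.025 [-0.0333  0.0318] 0.0759
0.05 [-0.0332  0.0317] 0.0853
cap 8113 [0.43192463 0.33434001 0.50383764] slope along toolx 0.10822301012853379 max toolx 0.024168548191589263
```

View pics/w8.png

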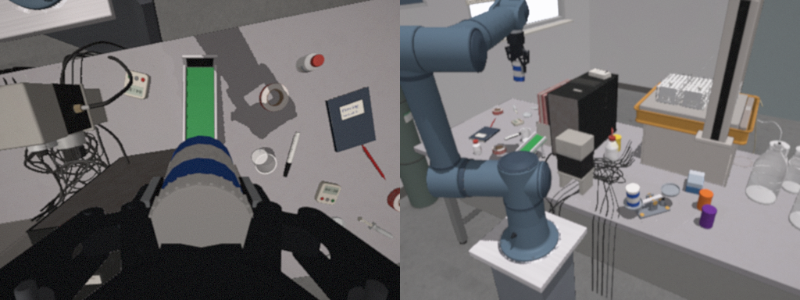

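The canister is held over the slide: the green floor is at (200,100) in the left half, with the stop at its top end, away from the base view. Its lean of 0.108 rad points uphill, so I'll turn it half a turn in the air to make it lean towards the stop.

Emit:
carry_out([
  [0.04, 0, 0, 0, 0.9],
  [0.04, 0, 0, 0, 0.9],
  [0.04, 0, 0, 0, 0.9],
  [0.04, 0, 0, 0, 0.9],
  [0.04, 0, 0, 0, 0.9],
  [0.04, 0, 0, 0, 0.9],
  [0.04, 0, 0, 0, 0.9],
  [0.04, 0, 0, 0, 0.9],
  [0.04, 0, 0, 0, 0.9],
  [0.04, 0, 0, 0, 0.9],
  [0.04, 0, 0, 0, 0.9],
  [0.04, 0, 0, 0, 0.9],
  [0.04, 0, 0, 0, 0.9],
  [0.04, 0, 0, 0, 0.9],
  [0.04, 0, 0, 0, 0.9],
  [0.04, 0, 0, 0, 0.9],
  [0.04, 0, 0, 0, 0.9],
  [0.04, 0, 0, 0, 0.9],
  [0.04, 0, 0, 0, 0.9],
  [0.04, 0, 0, 0, 0.9],
])

```text
time_s: 27.1
tcp_pos: [0.438, 0.3314, 0.4771]
ee_rot: [3.142, 0.003, 0.443]
contact_force: [0.1, 0.8, -2.3]
opening: 0.052
gripper_force: 33.4
```

Emit:
carry_out([
  [0.04, 0, 0, 0, 0.9],
  [0.04, 0, 0, 0, 0.9],
  [0.04, 0, 0, 0, 0.9],
  [0.04, 0, 0, 0, 0.9],
  [0.04, 0, 0, 0, 0.9],
  [0.04, 0, 0, 0.04, 0],
  [0.04, 0, 0, 0.04, 0],
  [0.04, 0, 0, 0.04, 0],
  [0.04, 0, 0, 0.04, 0],
  [0.04, 0, 0, 0.04, 0],
  [0.04, 0, 0, 0.04, 0],
  [0.04, 0, 0, 0.03, 0],
  [0.04, 0, 0, 0.02, 0],
  [0.04, 0, 0, 0, 0],
  [0.04, 0, 0, 0, 0],
])

```text
time_s: 28.6
tcp_pos: [0.4384, 0.3316, 0.1883]
ee_rot: [3.141, 0.001, -0.18]
contact_force: [-0.3, -0.0, -2.1]
opening: 0.052
gripper_force: 33.8
```

Run:
```python
from h import *
im,d,p=grab('wrist','w9.png'); s=arm.get_state(); print(s['tcp_pos'],s['ee_rot'],s['contact_force'])
y=s['ee_rot'][2]; X=np.array([np.cos(y),np.sin(y)]);P=pts(d,p)
e=(P[...,2]>s['tcp_pos'][2]+.01)&(P[...,2]<s['tcp_pos'][2]+.05)&(im.min(-1)>110)&(np.linalg.norm(P[...,:2]-s['tcp_pos'][:2],axis=-1)<.05)
q=P[e]; k=np.linalg.lstsq(np.c_[q[:,:2],np.ones(len(q))],q[:,2],rcond=None)[0]; print('slope along toolx',k[:2]@X)
D=np.array([.439,.331])-s['tcp_pos'][:2]; print('fix',D@X,D@[X[1],-X[0]])
```

```text
[0.43924478 0.33198274 0.18949195] [-3.14073928e+00 -1.23171175e-03 -1.79376473e-01] [ 0.20371325  0.04728145 -1.42353411]
slope along toolx 0.09245699885263117
fix -6.551345325334602e-05 0.0010106439133871308
```

It's aligned and now leans downhill. I'll lower it to contact with a light grip.

Emit:
carry_out([
  [0.04, 0, 0.001, 0.015, 0],
  [0.04, 0, 0, 0.015, 0],
  [0.04, 0, 0, 0.01, 0],
  [0.04, 0, 0, 0.005, 0],
  [0.04, 0, 0, 0.002, 0],
  [0.04, 0, 0, 0.002, 0],
  [0.04, 0, 0, 0, 0],
], grip_force=20)

```text
time_s: 29.35
tcp_pos: [0.4391, 0.3311, 0.1397]
ee_rot: [-3.141, -0.001, -0.179]
contact_force: [0.1, -0.0, -2.0]
opening: 0.052
gripper_force: 33.8
```

Emit:
carry_out([
  [0.04, 0, 0, 0.002, 0],
  [0.04, 0, 0, 0.002, 0],
  [0.04, 0, 0, 0, 0],
])

```text
time_s: 29.65
tcp_pos: [0.4393, 0.3315, 0.1389]
ee_rot: [-3.141, -0.0, -0.179]
contact_force: [-9.8, -3.9, 18.1]
opening: 0.0515
gripper_force: 35.2
```

Emit:
carry_out([
  [0.04, 0, 0, 0.001, 0],
  [0.04, 0, 0, 0, 0],
  [0.04, 0, 0, 0, 0],
])

```text
time_s: 29.95
tcp_pos: [0.4393, 0.3316, 0.1388]
ee_rot: [-3.142, -0.0, -0.179]
contact_force: [-13.0, -5.1, 23.1]
opening: 0.0517
gripper_force: 35.6
```

```bash
cat > t.py <<'E'
from h import *
im,d,p=grab('wrist'); s=arm.get_state(); print(s['tcp_pos'],s['contact_force'])
y=s['ee_rot'][2]; X=np.array([np.cos(y),np.sin(y)]);P=pts(d,p)
e=(P[...,2]>s['tcp_pos'][2]+.005)&(P[...,2]<s['tcp_pos'][2]+.05)&(im.min(-1)>110)&(np.linalg.norm(P[...,:2]-s['tcp_pos'][:2],axis=-1)<.06)
q=P[e]; k=np.linalg.lstsq(np.c_[q[:,:2],np.ones(len(q))],q[:,2],rcond=None)[0]; print('slope along toolx',k[:2]@X)
E
python3 t.py
```

```text
[0.43927399 0.33155253 0.13873519] [-14.15524774  -3.7531408   23.37252165]
slope along toolx 0.09183207294463364
```

Emit:
carry_out([
  [0.04, 0, 0, -0.002, 0],
  [0.051, 0, 0, 0, 0],
  [0.051, 0, 0, 0, 0],
  [0.0515, 0, 0, 0, 0],
  [0.0515, 0, 0, 0, 0],
])

```text
time_s: 30.5
tcp_pos: [0.4394, 0.3316, 0.139]
ee_rot: [-3.14, -0.001, -0.179]
contact_force: [-7.5, -1.6, 11.2]
opening: 0.052
gripper_force: 34.4
```

```bash
python3 t.py
```

```text
[0.43935645 0.33163444 0.13906473] [-6.94690512 -2.65418579 11.82708118]
slope along toolx 0.08989315551594765
```

Emit:
carry_out([
  [0.052, 0, 0, 0, 0],
  [0.052, 0, 0, 0, 0],
  [0.0523, 0, 0, 0, 0],
  [0.0523, 0, 0, 0, 0],
])

```text
time_s: 30.95
tcp_pos: [0.4394, 0.3317, 0.1389]
ee_rot: [-3.14, -0.001, -0.179]
contact_force: [-6.3, -0.2, 10.7]
opening: 0.0519
gripper_force: 17.3
```

```bash
python3 t.py
```

```text
[0.43941358 0.33169055 0.13893417] [-7.31056887 -0.72272021 10.59075216]
slope along toolx 0.09077625010592373
```

Emit:
carry_out([
  [0.0525, 0, 0, 0, 0],
  [0.0525, 0, 0, 0.001, 0],
  [0.0525, 0, 0, 0.001, 0],
  [0.0525, 0, 0, 0.001, 0],
  [0.0525, 0, 0, 0, 0],
])

```text
time_s: 31.5
tcp_pos: [0.4395, 0.3322, 0.1364]
ee_rot: [-3.139, -0.001, -0.179]
contact_force: [-7.4, 0.9, 12.6]
opening: 0.0526
gripper_force: 9.3
```

```bash
python3 t.py
```

```text
[0.43952011 0.33217097 0.13633482] [-7.53656747  0.10810759 12.21185604]
slope along toolx 0.10753230469108288
```

Emit:
carry_out([
  [0.0525, 0, 0, 0.001, 0],
  [0.0525, 0, 0, 0.001, 0],
  [0.0525, 0, 0, 0.001, 0],
  [0.0525, 0, 0, 0.001, 0],
  [0.0525, 0, 0, 0, 0],
])

```text
time_s: 32.05
tcp_pos: [0.439, 0.3316, 0.1302]
ee_rot: [-3.14, -0.0, -0.179]
contact_force: [-4.5, 1.1, 6.3]
opening: 0.0525
gripper_force: 0.0
```

```bash
python3 t.py
```

```text
[0.43907217 0.331616   0.13024819] [-4.38574949  1.18996847  6.51725238]
slope along toolx 0.195928205914646
```

Emit:
carry_out([
  [0.0525, 0, 0, 0.001, 0],
  [0.0525, 0, 0, 0.001, 0],
  [0.0525, 0, 0, 0, 0],
])

```text
time_s: 32.4
tcp_pos: [0.4391, 0.3322, 0.1292]
ee_rot: [-3.139, -0.0, -0.179]
contact_force: [-6.6, 3.1, 9.7]
opening: 0.0523
gripper_force: 0.1
```

```bash
python3 t.py
```

```text
[0.43913083 0.3321705  0.12911933] [-7.28458504  2.81721694  9.43025161]
slope along toolx 0.16826801052059756
```

The lean is now about 0.18 rad, more than halfway to the floor's 0.35. I'll release.

Emit:
carry_out([
  [0.053, 0, 0, 0, 0],
  [0.0535, 0, 0, 0, 0],
  [0.054, 0, 0, 0, 0],
  [0.0545, 0, 0, 0, 0],
  [0.055, 0, 0, 0, 0],
  [0.056, 0, 0, 0, 0],
  [0.057, 0, 0, 0, 0],
  [0.058, 0, 0, 0, 0],
  [0.06, 0, 0, 0, 0],
  [0.064, 0, 0, 0, 0],
  [0.07, 0, 0, 0, 0],
  [0.085, 0, 0, 0, 0],
  [0.085, 0, 0, 0, 0],
  [0.085, 0, 0, 0, 0],
  [0.085, 0, 0, 0, 0],
])

```text
time_s: 33.95
tcp_pos: [0.4389, 0.3309, 0.1273]
ee_rot: [3.142, -0.0, -0.179]
contact_force: [-0.4, 0.3, -0.4]
opening: 0.0851
gripper_force: 0.0
```

Run:
```python
from h import *
im,d,p=grab('wrist');im2,_,_=grab('scene'); s=arm.get_state(); print(s['tcp_pos'],s['contact_force'])
cv2.imwrite('pics/w10.png',np.hstack([cv2.resize(im[:,:,::-1],(400,300)),cv2.resize(im2[150:290,100:287,::-1],(400,300))]))
```

```text
[0.43883755 0.33088902 0.12726869] [-0.6714223   0.08995058 -0.41455933]
```

View pics/w10.png

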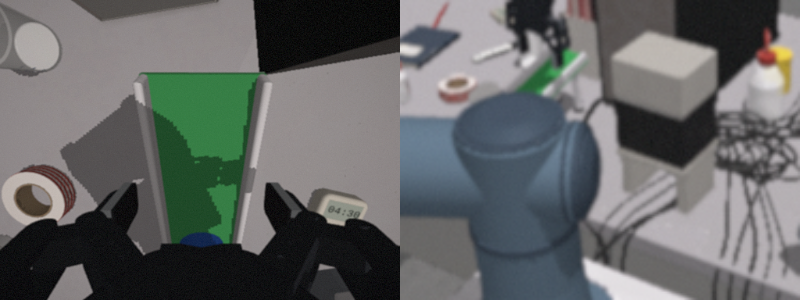

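The canister has left the fingers and slid down: its blue body shows at (203,238), towards the stop. I'll retreat upwards and check numerically, as the picture quota is used up.

Emit:
carry_out([
  [0.085, 0, 0, -0.02, 0],
  [0.085, 0, 0, -0.04, 0],
  [0.085, 0, 0, -0.05, 0],
  [0.085, 0, 0, -0.05, 0],
  [0.085, 0, 0, -0.05, 0],
  [0.085, 0, 0, -0.05, 0],
  [0.085, 0, 0, -0.04, 0],
  [0.085, -0.04, 0, 0, 0],
  [0.085, -0.04, 0, 0, 0],
  [0.085, 0, 0, 0, 0],
  [0.085, 0, 0, 0, 0],
])

```text
time_s: 35.15
tcp_pos: [0.3597, 0.3453, 0.4276]
ee_rot: [-3.141, -0.001, -0.178]
contact_force: [0.7, -0.4, -0.1]
opening: 0.0853
gripper_force: 0.0
```

Run:
```python
from h import *
a=np.array([np.cos(-.18),np.sin(-.18)]);n=np.array([-a[1],a[0]]);c0=np.array([.4116,.3365])
for cam in ('wrist','top'):
    im,d,p=grab(cam); P=pts(d,p); S=(P[...,:2]-c0)@a;T=(P[...,:2]-c0)@n
    e=(S<.0)&(S>-.16)&(abs(T)<.05)&(P[...,2]>.095)&(P[...,2]<.145)
    q=P[e]; print(cam,len(q))
    if len(q)>30:
        s,t=S[e],T[e]; k=np.linalg.lstsq(np.c_[s,t,np.ones(len(q))],q[:,2],rcond=None)[0]
        print('S',np.percentile(s,[1,50,99]).round(4),'T',np.percentile(t,[1,50,99]).round(4),'z',np.median(q[:,2]),'slopes',k[:2],'rgb',np.median(im[e],0))
im,d,p=load('top');P=pts(d,p)
for c in ((.4311,-.3976),(.3042,-.2858)):
    e=(np.linalg.norm(P[...,:2]-c,axis=-1)<.03); print(c,np.median(P[e],0).round(4))
for N,u,v in [('roll',168,345),('timer',313,383),('wash',405,260),('beaker',190,277),('tips',578,270)]: print(N,P[int(v*.64),int(u*.64)].round(3))
s=arm.get_state();print(s['time_s'],s['tcp_pos'])
```

```text
wrist 908
S [-0.1258 -0.0949 -0.0705] T [-0.0262 -0.001   0.0254] z 0.11358630478481677 slopes [ 0.04706312 -0.00601996] rgb [196. 189. 185.]
top 224
S [-0.1276 -0.0997 -0.0727] T [-0.03   -0.0061  0.0215] z 0.11320576262495681 slopes [0.10872761 0.06908636] rgb [203.  199.5 191. ]
(0.4311, -0.3976) [ 0.4305 -0.3942  0.0746]
(0.3042, -0.2858) [ 0.3038 -0.2772  0.1351]
roll [ 0.418  0.542 -0.002]
timer [0.326 0.171 0.074]
wash [ 0.601 -0.039  0.146]
beaker [0.586 0.497 0.001]
tips [ 0.6   -0.452  0.058]
35.25 [0.36061354 0.34498109 0.42704261]
```

Run:
```python
from h import *
a=np.array([np.cos(-.18),np.sin(-.18)]);n=np.array([-a[1],a[0]]);c0=np.array([.4116,.3365])
for cam in('wrist','top'):
    im,d,p=load(cam); P=pts(d,p); S=(P[...,:2]-c0)@a;T=(P[...,:2]-c0)@n
    for q in np.arange(-.15,-.02,.008):
        e=(abs(S-q)<.004)&(abs(T)<.015)
        if e.any(): print(cam,q.round(3),e.sum(),np.percentile(P[e][:,2],[5,50,95]).round(4),np.median(im[e],0))
```

```text
wrist -0.126 36 [0.1046 0.1062 0.1075] [195.5 189.  185. ]
wrist -0.118 70 [0.107  0.1089 0.1103] [196. 190. 186.]
wrist -0.11 82 [0.1102 0.1118 0.1131] [197.  190.5 186. ]
wrist -0.102 78 [0.1128 0.1148 0.1168] [198. 191. 187.]
wrist -0.094 72 [0.116  0.1175 0.1198] [198. 191. 186.]
wrist -0.086 75 [0.1184 0.1203 0.1219] [199. 193. 188.]
wrist -0.078 131 [0.1032 0.1172 0.1225] [132. 127. 126.]
wrist -0.07 126 [0.0814 0.0939 0.1061] [56. 67. 99.]
wrist -0.062 108 [0.0606 0.0729 0.0845] [114.  111.5 110.5]
wrist -0.054 79 [0.0471 0.052  0.061 ] [31. 70. 84.]
wrist -0.046 283 [0.0488 0.4793 0.497 ] [18. 20. 20.]
wrist -0.038 6479 [0.4807 0.4918 0.5017] [15. 15. 17.]
wrist -0.03 2900 [0.4988 0.5055 0.5089] [14. 15. 16.]
wrist -0.022 81 [0.0567 0.0585 0.0604] [ 53. 122.  67.]
top -0.15 24 [-3.500e-03  6.000e-04  6.933e-01] [151. 147. 145.]
top -0.142 41 [-0.0036  0.6926  0.695 ] [ 88. 103. 112.]
top -0.134 54 [-0.0021  0.6944  0.6966] [ 87. 102. 111.]
top -0.126 175 [0.107  0.6698 0.6966] [50. 58. 63.]
top -0.118 187 [0.11   0.6695 0.6978] [50. 58. 63.]
top -0.11 171 [0.1115 0.6663 0.6984] [50. 58. 63.]
top -0.102 122 [0.1122 0.6773 0.6989] [62.5 73.  79. ]
top -0.094 118 [0.1183 0.6816 0.6947] [74.  88.  95.5]
top -0.086 114 [0.1199 0.6878 0.6952] [ 81.  96. 104.]
top -0.078 105 [0.1011 0.6921 0.6973] [ 84.  99. 108.]
top -0.07 100 [0.0854 0.6956 0.6986] [ 87.  102.5 112. ]
top -0.062 95 [0.0642 0.6967 0.6997] [ 87. 103. 112.]
top -0.054 95 [0.0463 0.6974 0.6992] [ 85. 102. 109.]
top -0.046 86 [0.0477 0.697  0.6991] [ 83. 100. 107.]
top -0.038 82 [0.0514 0.6952 0.699 ] [ 80.  98. 104.]
top -0.03 77 [0.0542 0.6922 0.6975] [76. 95. 97.]
top -0.022 66 [0.0565 0.6886 0.6953] [70.5 90.  90.5]
```

The cap slope is 0.36 and its centre is at s = -0.1025, exactly the expected rest pose. The light canister stands on its now-sunken pan, and the bystanders read as before. Handing in.

```bash
python3 -c "
from station import arm
print(arm.job_done())"
```

```text
the job is handed in; nothing more can be done
None
```

I handed the job in at about 35 s: the steel canister (the far one, whose pan sank) rests against the slide's stop, and the light one stands on its pan; depth readings agree, but no verdict came back.

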